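Reset and start the pipe turning rolls

TASK

Get the pipe turning rolls going: with the fingertips, gently press the long bar-shaped reset key fully down and let it come back up, then do the same with the small flat round start button. Do not touch the wide mushroom-headed stop button or its box, leave the loose pipe offcut, flange and pipe cap where they are, and finish with the hand drawn back at least a hand's breadth (100 mm) from all the buttons.

Things in the scene. Friction and masses are not known exactly. Their poses are not given: they have to be found in the camera images.
- reset_box: a fixed switch box bolted to the bench, 90 x 90 x 55 mm high, light grey with a pale aluminium top plate; origin at the centre of its underside on the bench, z up; a short black gland, 8 mm long, sticks out of its +x side 25 mm above the bench. It carries, on its vertical centre line, the reset key: a black rectangular bar key, 60 mm long (along the box's y) and 26 mm wide (along its x), flat-topped, standing 16 mm above the box top (71 mm above the bench).
- start_box: a fixed switch box bolted to the bench, 90 x 90 x 55 mm high, light grey with a pale aluminium top plate; origin at the centre of its underside on the bench, z up; a short black gland, 8 mm long, sticks out of its +x side 25 mm above the bench. It carries, on its vertical centre line, the start button: a black flat-topped round button 36 mm in diameter, standing 16 mm above the box top (71 mm above the bench).
- stop_box: a fixed switch box bolted to the bench, 90 x 90 x 55 mm high, light grey with a pale aluminium top plate; origin at the centre of its underside on the bench, z up; a short black gland, 8 mm long, sticks out of its +x side 25 mm above the bench. It carries, on its vertical centre line, the stop button: a black domed mushroom head 58 mm in diameter on a 28 mm stem, its crown 32 mm above the box top (87 mm above the bench). Not to be touched.
- reset_top (a point): centre of the top face of the reset key (moves down with it), 71 mm above the bench when up; axes as its box.
- start_top (a point): centre of the top face of the start button (moves down with it), 71 mm above the bench when up; axes as its box.
- stop_top (a point): crown of the mushroom stop button, 87 mm above the bench.
- reset (a joint): travel of the reset key in m: 0 = up (released), growing as it is pressed down, 0.006 = fully down. Spring return: about 2 N starts it moving, about 4.3 N holds it at 4.5 mm, 5 N at the bottom, where it meets a hard stop; it rises by itself when let go.
- start (a joint): travel of the start button in m: 0 = up (released), growing as it is pressed down, 0.006 = fully down. Spring return: about 2 N starts it moving, about 4.3 N holds it at 4.5 mm, 5 N at the bottom, where it meets a hard stop; it rises by itself when let go.
- stop (a joint): travel of the stop button in m: 0 = up (released), growing as it is pressed down, 0.006 = fully down. Spring return: about 2 N starts it moving, about 4.3 N holds it at 4.5 mm, 5 N at the bottom, where it meets a hard stop; it rises by itself when let go.
- offcut: loose bystander: short steel pipe offcut standing upright, 60 mm outside diameter, 51 mm bore, 60 mm high, about 0.3 kg; origin at the centre of its underside.
- flange: loose bystander: flat steel flange ring lying on the bench, 90 mm outside diameter, 42 mm bore, 14 mm thick, about 0.45 kg; origin at the centre of its underside.
- cap: loose bystander: domed steel pipe cap, dome up, 56 mm in diameter, 40 mm high, about 0.25 kg; origin at the centre of its underside.
Not all that is in view belongs to the job. What is shaped like the start_box but red or yellow is not meant. Leave any green look-alike of the reset_box alone.

How it is judged:
By the outcome, as a careful person would: the job done as asked, in the order asked, and still so for the second after the job is handed in, with the robot touching nothing.
It also fails if it takes over 42 s, if anything falls off the work surface, if the arm or the gripper's body presses on something with over 40 N, if the wrist force passes 120 N, or if a joint passes its speed limit or range.

ROBOT

A 7-joint arm with a two-finger parallel gripper is mounted at the origin on the work surface. World frame = base frame: x ahead of the robot, y to its left, z up, the work surface at z = 0. Lengths are in m, angles in rad, forces in N, time in s.
With the tool pointing down it reaches from about 0.4 to 0.85 m from the base axis. Payload 10.4 kg.
Tool frame: the origin (TCP) lies at the very end of the fingers, on their centre line; the grasp point (between the pads) lies 19 mm behind it; z points along the fingers, y is the direction in which the jaws open and shut (so a half turn about z gives the same grasp; the last joint's range is limited). The gripper opens to 87 mm and grips with 3 to 60 N. Pads are 19 mm wide; open, the fingers measure 117 mm over their backs; the gripper's body (75 mm by 190 mm) begins 51 mm behind the grasp point.
Start: joints at [-1.266, 0.332, -0.065, 1.46, 0.022, 1.35, -0.088], TCP at [0.201, 0.592, 0.223] pointing down, gripper open.
Joint ranges: [-2.6, 2.6], [-0.5, 2.12], [-1.47, 1.34], [0.16, 2.42], [-1.27, 4.41], [0.06, 2.06], [-2.6, 2.6]. Speed limits (rad/s): [2.22, 2.22, 2.79, 2.79, 3.14, 3.14, 3.14].

INTERFACE

Orientations are given as a unit quaternion [x, y, z, w].
In Python, from bench import r, eyes, job gives the robot as it stands. The module is installed in compiled form; this text tells all that it offers.
- The arm moves only by the tool play_rows, never from a script. Its argument "motion" is a list of rows, each a list of 7 numbers: the shift along the tool's x, y, z as a fraction of full scale, then the turn, a rotation vector about the tool's x, y, z as a fraction of full scale, then the opening in per cent of the stroke, from 0 (shut) to 100 (fully open). A call has 1 to 5 rows; each row is the pose to reach, as a shift and turn from the pose commanded when the call began, along the tool's axes at that moment; what a row does not reach only later rows make up. Full scale, the value 1, is 0.2 m for a shift and 90 degrees for a turn. A row lasts 1/8 s, in which the tool goes at most 62.5 mm and 10.7 degrees, less where a joint would pass 70% of its speed; a pose out of reach is approached as far as the arm can. A call with a number of a shift or a turn outside -1 to 1 is refused whole. A call with a gripper value outside its range is refused whole. The fingers move at their own pace and stop on an object; "squeeze" is the grip in N (left out, the last holds). Time passes only in rows, so rows that repeat a pose let the fingers close. It gives the time, the measured TCP pose, the force and the opening at its end, in the units of the state.
- r.read_state(): the state, without advancing time (a new reading comes with each control period).
- eyes.camera(name): name is "side" or "top"; returns a dict with "image" (384x512x3 uint8, red, green, blue), "mtx" (3x3 intrinsics, pixels), "dist" ([k1, k2, p1, p2, k3] as OpenCV has them; the pictures are not rectified), "R" (3x3) and "t" (3): a world point X has camera coordinates R X + t. Camera axes: x right, y down, z forward; pixel columns grow to the right and rows downward; lengths in m; the calibration is good to about 2 mm. A picture is of the moment at which its call begins. There is no depth.
- job.close_job(): hands the job in, once; it reports no verdict.
Trained networks look in a picture, given as the dict that the camera call returned (one of the last four; its "shot" number tells which), for a name from the list of things; names that differ only in an ending like _2 or _b are one class to them, and where a whole thing is asked for, a point or a joint stands for the part that bears it (a point fixed in the world has none). Each returns a list of dicts, best first, with "p" (0 to 1); they miss things now and then, are a little off and sometimes report something else, mostly with a low value. They report only what shows in the picture. A call takes as long as a camera call. They do not tell look-alikes from the thing itself.
- eyes.regions_of(picture, label): "region" (384x512 bool, what is visible of it) and "xy" ([column, row] in pixels, amid what is visible of it).
- eyes.landmark_of(picture, label): "xy" ([column, row] in pixels: a listed point, or the origin of a listed thing).
The state is a dict: "time": time; "joint_positions": joint angles; "joint_vel": joint speeds; "joint_torque": joint torques, N m; "ee_pos": TCP position; "eef_rot": TCP orientation; "ft_force": force on the tool from outside, world axes, zero at the start; "torque": the same for the moment, N m; "width": finger opening in m.
Only numpy, scipy, OpenCV 4.12 (cv2) and the standard library are available. Lean on these libraries where they do the work, as an engineer would, in place of code of your own. Each camera call takes 0.05 s, during which the arm holds its last target. There are 200 camera calls.

## Working session

There is one attempt and no reset: what is moved stays moved. The work goes in short steps, Python scripts to look and compute and a tool call to move; the robot and the scene stay as the last step left them, time stands still between calls to the robot, and variables do not carry over. Pictures are saved under pics/ and viewed, about 8 in all and at most 12, crops included, and the job is handed in when it is done.

Besides the shell and the picture viewer there is one more tool, called in YAML: its name, and indented under it one key for each argument. play_rows: Moves the arm, as the interface text tells. Shift numbers are shares of 0.2 m and turn numbers shares of 90 degrees, none past 1 either way. Its arguments: {"type":"object","properties":{"motion":{"type":"array","items":{"type":"array","items":{"type":"number"}}},"squeeze":{"type":"number"}},"required":["motion"]}

```bash
mkdir -p pics; cat > h.py <<'E'
import numpy as np, cv2
from bench import r, eyes, job
def ray_z(c,xy,z):
    u=cv2.undistortPoints(np.array([[xy]],float),np.array(c["mtx"]),np.array(c["dist"]))[0,0]
    R=np.array(c["R"]);t=np.array(c["t"]);d=R.T@np.array([u[0],u[1],1]);o=-R.T@t
    return (o+d*(z-o[2])/d[2]).round(4)
def proj(c,X):
    return cv2.projectPoints(np.array([X],float),cv2.Rodrigues(np.array(c["R"]))[0],np.array(c["t"],float),np.array(c["mtx"]),np.array(c["dist"]))[0][0,0]
def save(c,n,crop=None,s=1):
    im=c["image"][:,:,::-1]
    if crop: a,b,x,y=crop; im=im[b:y,a:x]
    cv2.imwrite("pics/"+n,cv2.resize(im,None,fx=s,fy=s,interpolation=cv2.INTER_CUBIC))
E
cat > a.py <<'E'
from h import *
s=r.read_state();print({k:np.round(s[k],3) for k in ("time","ee_pos","eef_rot","ft_force","width")})
ims=[]
for n in("top","side"):
    c=eyes.camera(n);ims.append(c);print(n,"cam",(-np.array(c["R"]).T@c["t"]).round(2))
    for l,z in(("reset_top",.071),("start_top",.071),("stop_top",.087),("offcut",0),("flange",0),("cap",0)):
        for d in eyes.landmark_of(c,l)[:4]: print(l,np.round(d["xy"],1),round(d["p"],2),ray_z(c,d["xy"],z))
    save(c,n+"0.png",s=1.5)
E
python3 a.py
```

```text
{'time': np.float64(0.0), 'ee_pos': array([0.201, 0.591, 0.222]), 'eef_rot': array([ 0.163,  0.987, -0.001, -0.   ]), 'ft_force': array([0.316, 0.595, 0.19 ]), 'width': np.float64(0.087)}
top cam [ 0.47 -0.02  1.04]
reset_top [307.5 229.4] 0.77 [ 0.439  -0.1909  0.071 ]
reset_top [350.2 279.5] 0.7 [ 0.3088 -0.3067  0.071 ]
start_top [209.2  97.1] 0.59 [0.7897 0.0791 0.071 ]
start_top [195.6 245.6] 0.5 [0.3904 0.1026 0.071 ]
start_top [235.9 153.6] 0.42 [0.6362 0.0028 0.071 ]
stop_top [161.2 148.7] 0.7 [0.6422 0.1994 0.087 ]
offcut [159.1 223. ] 0.66 [0.4455 0.2168 0.    ]
flange [301.1 160.1] 0.63 [ 0.6343 -0.1831  0.    ]
cap [252.2 217. ] 0.74 [ 0.4686 -0.0461  0.    ]
side cam [ 0.07 -0.6   0.66]
reset_top [268.  244.3] 0.72 [ 0.4407 -0.1761  0.071 ]
reset_top [255.7 320.5] 0.67 [ 0.3059 -0.3003  0.071 ]
start_top [302.6 141.6] 0.64 [0.7881 0.0719 0.071 ]
stop_top [239.1 134.6] 0.69 [0.6542 0.2041 0.087 ]
stop_top [268.6 261. ] 0.68 [ 0.4025 -0.2223  0.087 ]
offcut [174.3 182.7] 0.82 [0.4364 0.2309 0.    ]
flange [330.5 228.1] 0.65 [ 0.6382 -0.1834  0.    ]
cap [240.5 225.1] 0.86 [ 0.475  -0.0311  0.    ]
```

View pics/top0.png

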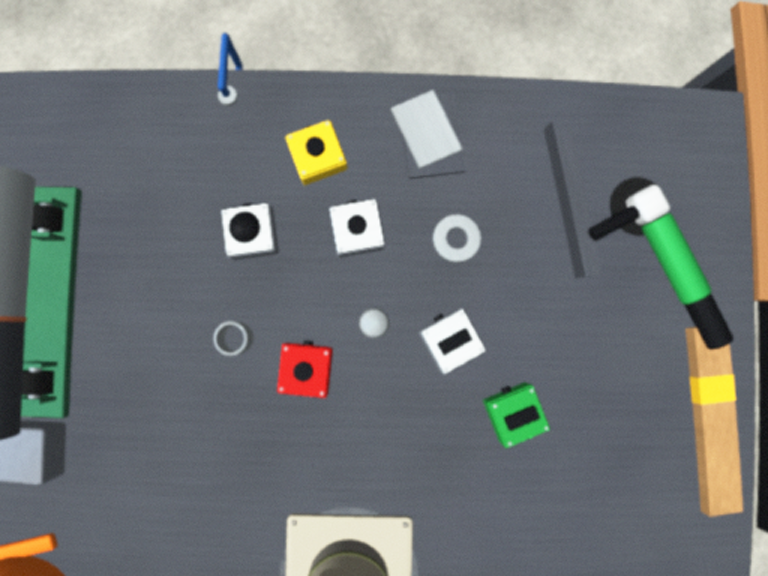

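View pics/side0.png

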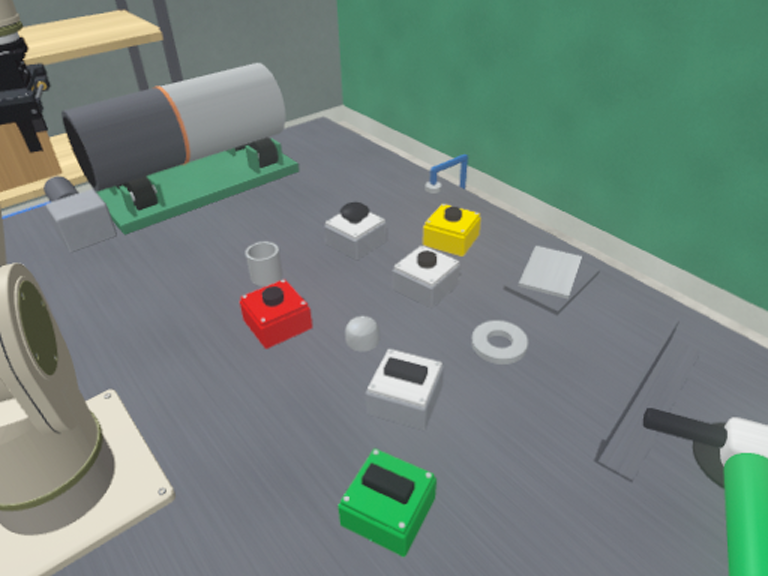

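The pictures (at 1.5x) show the candidates, here in original pixels.
- **Reset:** white box with bar key at (303,227); the green look-alike is at (347,278).
- **Start:** white box with the small round button at (238,150); the yellow at (210,97) and red at (202,247) are look-alikes.
- **Stop:** wide mushroom head at (163,151).

By the description I choose the white bar key and the white box with the small button. Next I measure their dark caps in both views and check them in one crop.

```bash
cat > b.py <<'E'
from h import *
seeds={"top":{"reset":(303,227),"start":(238,150),"stop":(163,151)},"side":{"reset":(270,246),"start":(284,173),"stop":(236,141)}}
cs={n:eyes.camera(n) for n in seeds};px={}
for n,c in cs.items():
    m=(c["image"].max(2)<75).astype(np.uint8)
    k,lab,st,ce=cv2.connectedComponentsWithStats(m)
    for l,(u,v) in seeds[n].items():
        i=min((i for i in range(1,k) if 15<st[i,4]<1500),key=lambda i:np.hypot(*(ce[i]-[u,v])))
        px[n,l]=ce[i];print(n,l,ce[i].round(1),st[i,4],ray_z(c,ce[i],.087 if l=="stop" else .071))
        if l=="reset" and n=="top":
            q=np.argwhere(lab==i)[:,::-1].astype(float)
            w=np.array([ray_z(c,p,.071)[:2] for p in q]);e,V=np.linalg.eigh(np.cov(w.T));print("long axis deg",np.degrees(np.arctan2(V[1,1],V[0,1])),"len,wid",np.sqrt(12*e[::-1]))
for l in ("reset","start"):
    P=[];U=[]
    for n in cs:
        c=cs[n];P.append(np.c_[c["R"],c["t"]]);U.append(cv2.undistortPoints(px[n,l].reshape(1,1,2),np.array(c["mtx"]),np.array(c["dist"])).reshape(2,1))
    X=cv2.triangulatePoints(*P,*U);print(l,"tri",(X[:3]/X[3]).ravel().round(4))
save(cs["top"],"crop1.png",(140,120,340,260),3.5)
E
python3 b.py
```

```text
top reset [302.6 227.2] 151 [ 0.4445 -0.1778  0.071 ]
long axis deg 120.76655832894777 len,wid [0.05365383 0.01978221]
top start [237.6 149.3] 93 [ 0.648  -0.0015  0.071 ]
top stop [162.7 150.9] 283 [0.6364 0.1952 0.087 ]
side reset [270.1 250.3] 81 [ 0.4329 -0.1919  0.071 ]
side start [284.3 175.2] 38 [ 0.6336 -0.0166  0.071 ]
side stop [237.3 140.9] 136 [0.6287 0.1791 0.087 ]
reset tri [ 0.4437 -0.1803  0.0538]
start tri [ 6.503e-01 -6.000e-04  5.430e-02]
```

View pics/crop1.png

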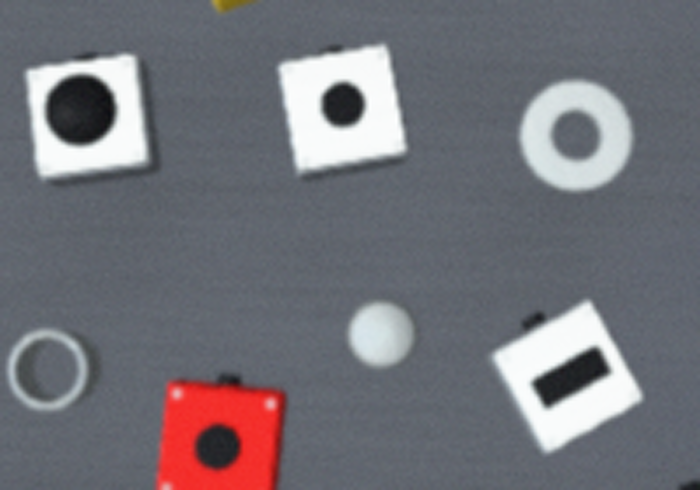

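The crop confirms the choice: white box with bar key (bottom right) and white box with small round button (top centre), with the mushroom at top left. The top view puts reset at (0.4445,-0.178) and start at (0.648,-0.001). The side blobs only caught shaded sides, so they read low. I'll close the fingers and travel high to above the reset key.

play_rows:
  motion:
    - [-0.3,-0.17,0,0,0,0,0]
    - [-0.6,-0.34,0,0,0,0,0]
    - [-0.985,-0.563,0,0,0,0,0]
    - [-0.985,-0.563,0,0,0,0,0]
  squeeze: 10

```text
time: 1.3
ee_pos: [0.3538, 0.419, 0.2229]
eef_rot: [0.165, 0.986, 0.0, 0.0]
ft_force: [-0.2, 0.6, 1.3]
width: 0.055
```

play_rows:
  motion:
    - [-0.23,-0.2,0,0,0,0,0]
    - [-0.46,-0.4,0,0,0,0,0]
    - [-0.7,-0.62,0,0,0,0,0]
    - [-0.905,-0.8,0,0,0,0,0]
    - [-0.905,-0.8,0,0,0,0,0]

```text
time: 1.92
ee_pos: [0.4736, 0.2073, 0.223]
eef_rot: [0.167, 0.986, -0.0, 0.001]
ft_force: [-0.6, 0.8, -0.0]
width: 0.0056
```

play_rows:
  motion:
    - [-0.08,-0.24,0,0,0,0,0]
    - [-0.16,-0.48,0,0,0,0,0]
    - [-0.24,-0.72,0,0,0,0,0]
    - [-0.32,-0.947,0,0,0,0,0]
    - [-0.32,-0.947,0,0,0,0,0]

```text
time: 2.55
ee_pos: [0.4709, 0.0093, 0.223]
eef_rot: [0.166, 0.986, 0.0, 0.0]
ft_force: [-0.1, 1.5, 1.0]
width: 0.0006
```

play_rows:
  motion:
    - [-0.05,-0.24,0,0,0,0,0]
    - [-0.09,-0.48,0,0,0,0,0]
    - [-0.14,-0.72,0,0,0,0,0]
    - [-0.18,-0.94,0.2,0,0,0,0]
    - [-0.18,-0.94,0.45,0,0,0,0]

```text
time: 3.18
ee_pos: [0.4453, -0.1794, 0.1325]
eef_rot: [0.165, 0.986, -0.0, 0.002]
ft_force: [1.7, 2.1, 0.0]
width: 0.0007
```

play_rows:
  motion:
    - [0,0,0,0,0,0,0]
    - [0,0,0,0,0,0,0]

```text
time: 3.42
ee_pos: [0.4458, -0.1765, 0.1341]
eef_rot: [0.162, 0.987, 0.0, 0.001]
ft_force: [0.1, -0.2, 0.7]
width: 0.0011
```

```bash
python3 - <<'E'
from h import *
c=eyes.camera("side");save(c,"side1.png",(180,90,360,310),2.7)
for X in([.4445,-.178,.071],[.648,-.001,.071],[.445,-.178,.133]): print(proj(c,X).round(1), ((proj(c,X)-[180,90])*2.7).round(0))
print(np.round([r.read_state()["ee_pos"] for _ in range(3)],4))
E
```

```text
[270. 244.] [243. 416.]
[284.3 170.4] [282. 217.]
[270.4 222.4] [244. 357.]
[[ 0.4461 -0.1767  0.1345]
 [ 0.4461 -0.1767  0.1345]
 [ 0.4461 -0.1767  0.1345]]
```

View pics/side1.png

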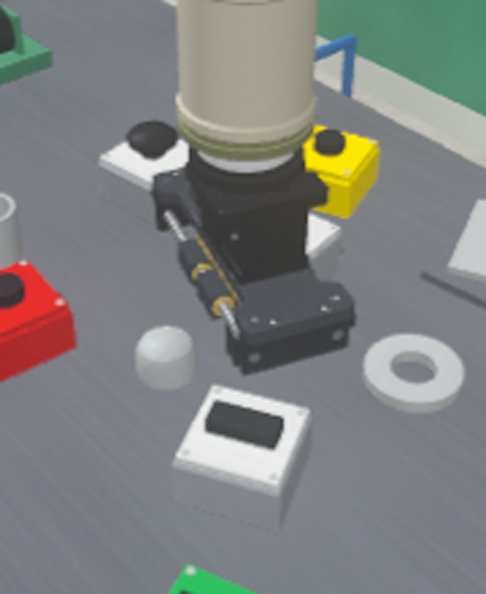

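```bash
python3 - <<'E'
from h import *
c=eyes.camera("side");x=np.array([-.947,.322]);y=np.array([.322,.947]);o=np.array([.446,-.177])
for a in(-.0375,.0375):
  for b in(-.095,.095):
    p=o+a*x+b*y;print(a,b,((proj(c,[*p,.2045])-[180,90])*2.7).round(0))
c=eyes.camera("top");save(c,"top1.png",(220,130,350,260),4)
print(((proj(c,[.446,-.177,.1345])-[220,130])*4).round(0))
E
```

```text
-0.0375 -0.095 [354. 355.]
-0.0375 0.095 [243. 199.]
0.0375 -0.095 [247. 385.]
0.0375 0.095 [152. 220.]
[346. 389.]
```

View pics/top1.png

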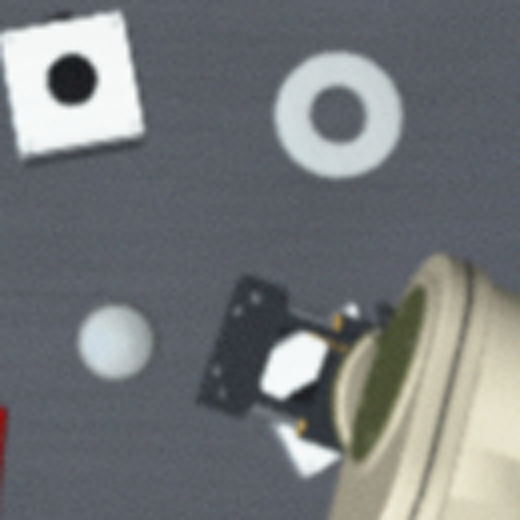

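The crop shows the body directly over the key, agreeing with the projected body corners. The fingers are hidden, but the geometry is consistent. I'll descend in steps, watching the force.

play_rows:
  motion:
    - [0,0,0.15,0,0,0,0]
    - [0,0,0.26,0,0,0,0]
    - [0,0,0.26,0,0,0,0]
    - [0,0,0.26,0,0,0,0]

```text
time: 4.08
ee_pos: [0.4454, -0.1776, 0.0819]
eef_rot: [0.163, 0.987, 0.0, 0.001]
ft_force: [-0.4, -1.2, 0.6]
width: 0.0005
```

play_rows:
  motion:
    - [0,0,0.02,0,0,0,0]
    - [0,0,0.03,0,0,0,0]
    - [0,0,0.03,0,0,0,0]

```text
time: 4.45
ee_pos: [0.4445, -0.1775, 0.0745]
eef_rot: [0.163, 0.987, 0.0, -0.0]
ft_force: [0.1, -0.2, 0.3]
width: 0.0007
```

play_rows:
  motion:
    - [0,0,0.01,0,0,0,0]
    - [0,0,0.02,0,0,0,0]
    - [0,0,0.025,0,0,0,0]
    - [0,0,0.025,0,0,0,0]

```text
time: 4.95
ee_pos: [0.4446, -0.1776, 0.0696]
eef_rot: [0.163, 0.987, 0.0, 0.0]
ft_force: [-0.7, 0.5, 3.6]
width: 0.0005
```

play_rows:
  motion:
    - [0,0,0.01,0,0,0,0]
    - [0,0,0.01,0,0,0,0]

```text
time: 5.2
ee_pos: [0.4446, -0.1775, 0.0675]
eef_rot: [0.163, 0.987, 0.0, 0.0]
ft_force: [-0.3, 0.2, 2.9]
width: 0.0004
```

Contact is confirmed at about the right height (0.070). I continue in small steps to the hard stop.

play_rows:
  motion:
    - [0,0,0.01,0,0,0,0]
    - [0,0,0.01,0,0,0,0]

```text
time: 5.45
ee_pos: [0.4446, -0.1776, 0.0655]
eef_rot: [0.163, 0.987, 0.0, 0.0]
ft_force: [-0.7, 0.3, 5.6]
width: 0.0003
```

play_rows:
  motion:
    - [0,0,0.006,0,0,0,0]
    - [0,0,0.006,0,0,0,0]

```text
time: 5.7
ee_pos: [0.4447, -0.1776, 0.0652]
eef_rot: [0.163, 0.987, 0.0, 0.0]
ft_force: [-6.7, 1.8, 19.5]
width: 0.0004
```

The hard stop is reached: 19.5 N, with the position stalled at 0.065. I release and move to above start.

play_rows:
  motion:
    - [0,0,-0.03,0,0,0,0]
    - [0,0,-0.1,0,0,0,0]
    - [0,0,-0.3,0,0,0,0]
    - [0,0,-0.4,0,0,0,0]

```text
time: 6.2
ee_pos: [0.4449, -0.1779, 0.1464]
eef_rot: [0.163, 0.987, 0.0, 0.001]
ft_force: [0.2, 0.6, -1.3]
width: 0.0004
```

play_rows:
  motion:
    - [-0.1,0.2,0,0,0,0,0]
    - [-0.22,0.4,0,0,0,0,0]
    - [-0.34,0.58,0,0,0,0,0]

```text
time: 6.58
ee_pos: [0.5472, -0.0883, 0.1449]
eef_rot: [0.163, 0.987, 0.0, 0.0]
ft_force: [0.6, -0.3, 0.3]
width: 0.0003
```

play_rows:
  motion:
    - [-0.1,0.2,0,0,0,0,0]
    - [-0.22,0.4,0,0,0,0,0]
    - [-0.34,0.58,0,0,0,0,0]
    - [-0.34,0.58,0,0,0,0,0]
    - [-0.34,0.58,0,0,0,0,0]

```text
time: 7.2
ee_pos: [0.6475, -0.0024, 0.1444]
eef_rot: [0.163, 0.987, -0.0, -0.0]
ft_force: [-1.4, 0.1, 0.4]
width: 0.0003
```

```bash
python3 - <<'E'
from h import *
print(np.round(r.read_state()["ee_pos"],4))
c=eyes.camera("side");save(c,"side2.png",(200,90,380,290),2.7)
for X in([.648,-.001,.071],[*r.read_state()["ee_pos"]]): print(((proj(c,X)-[200,90])*2.7).round(0))
E
```

```text
[ 0.6475 -0.0024  0.1444]
[228. 217.]
[231. 154.]
```

View pics/side2.png

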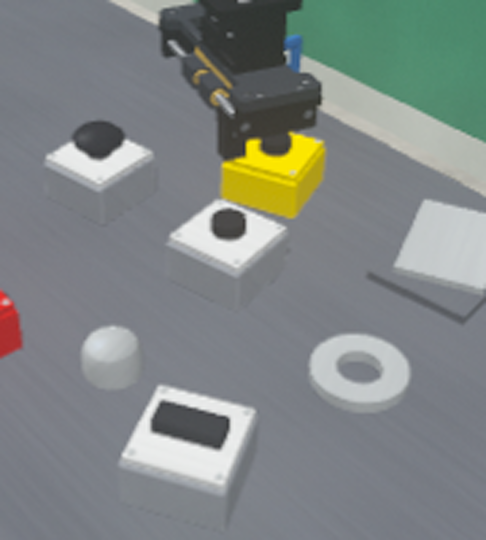

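The fingertip shows at (231,155) and the start button top at (228,217). Both match the projections, and the reset key is back up. I descend in steps.

play_rows:
  motion:
    - [0,0,0.15,0,0,0,0]
    - [0,0,0.3,0,0,0,0]
    - [0,0,0.35,0,0,0,0]
    - [0,0,0.35,0,0,0,0]

```text
time: 7.75
ee_pos: [0.6476, -0.0022, 0.0746]
eef_rot: [0.164, 0.987, -0.0, -0.0]
ft_force: [0.8, -0.2, 0.6]
width: 0.0005
```

play_rows:
  motion:
    - [0,0,0.01,0,0,0,0]
    - [0,0,0.02,0,0,0,0]
    - [0,0,0.025,0,0,0,0]
    - [0,0,0.025,0,0,0,0]

```text
time: 8.25
ee_pos: [0.6485, -0.0017, 0.0699]
eef_rot: [0.163, 0.987, 0.0, 0.001]
ft_force: [2.2, -0.1, 3.4]
width: 0.0007
```

play_rows:
  motion:
    - [0,0,0.01,0,0,0,0]
    - [0,0,0.01,0,0,0,0]

```text
time: 8.5
ee_pos: [0.6484, -0.0017, 0.0676]
eef_rot: [0.163, 0.987, 0.0, 0.001]
ft_force: [2.1, -0.1, 4.2]
width: 0.0005
```

play_rows:
  motion:
    - [0,0,0.01,0,0,0,0]
    - [0,0,0.01,0,0,0,0]

```text
time: 8.75
ee_pos: [0.6484, -0.0017, 0.0656]
eef_rot: [0.163, 0.987, 0.0, 0.001]
ft_force: [2.8, -1.2, 4.6]
width: 0.0003
```

play_rows:
  motion:
    - [0,0,0.006,0,0,0,0]
    - [0,0,0.006,0,0,0,0]

```text
time: 9.0
ee_pos: [0.6485, -0.0017, 0.0654]
eef_rot: [0.163, 0.987, 0.0, 0.001]
ft_force: [-2.1, -0.2, 13.8]
width: 0.0007
```

Hard stop reached (13.8 N, stalled at 0.065). I release and withdraw straight up about 190 mm.

play_rows:
  motion:
    - [0,0,-0.03,0,0,0,0]
    - [0,0,-0.1,0,0,0,0]
    - [0,0,-0.35,0,0,0,0]
    - [0,0,-0.6,0,0,0,0]
    - [0,0,-0.8,0,0,0,0]

```text
time: 9.62
ee_pos: [0.6475, -0.0017, 0.2263]
eef_rot: [0.163, 0.987, 0.0, -0.0]
ft_force: [0.7, -0.5, 0.1]
width: 0.0008
```

play_rows:
  motion:
    - [0,0,-0.15,0,0,0,0]
    - [0,0,-0.15,0,0,0,0]
    - [0,0,-0.15,0,0,0,0]

```text
time: 10.0
ee_pos: [0.6473, -0.0016, 0.2533]
eef_rot: [0.163, 0.987, -0.0, -0.001]
ft_force: [-1.2, 0.1, -0.9]
width: 0.0008
```

```bash
python3 - <<'E'
from h import *
s=r.read_state();print(s["time"],np.round(s["ee_pos"],4),np.round(s["ft_force"],1))
c=eyes.camera("side");save(c,"side3.png",s=1.5)
for l in("offcut","flange","cap"):
  for d in eyes.landmark_of(c,l)[:1]: print(l,np.round(d["xy"],1))
E
```

```text
10.0 [ 0.6473 -0.0016  0.2533] [-1.2  0.1 -0.9]
offcut [174.7 182.8]
flange [328.3 226.5]
cap [243.  224.4]
```

View pics/side3.png

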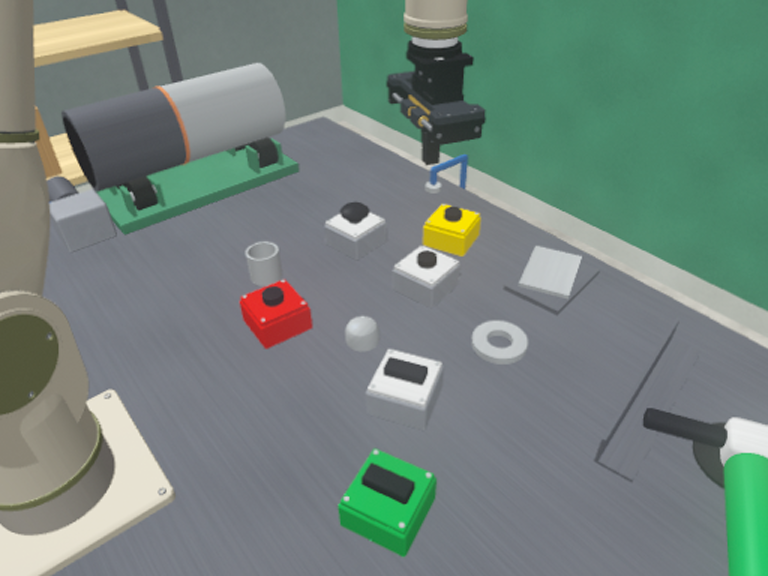

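The final picture shows both buttons up, at (405,370) and (427,259), the bystanders where they were, and the hand high and clear. I hand the job in.

```bash
python3 -c "from bench import job; print(job.close_job())"
```

```text
the job is handed in; nothing more can be done
None
```

The job is done and handed in at about 10 s of the 42 s allowed. I pressed the reset key on the light-grey box first, then the start button on the other light-grey box, both with the closed fingertips.

| | Contact height | Hard-stop height | Largest force read |
|---|---|---|---|
| Reset key | about 0.070 m | about 0.065 m | about 20 N |
| Start button | about 0.070 m | about 0.065 m | about 14 N |

- **Last checks:** the final picture shows both buttons back up, and the offcut, flange and cap where they were. I never went near the stop box or the look-alikes. The hand finished about 180 mm above the start button.
- **What disagreed:** dark-patch positions from the side camera came out 15–20 mm off those from the top camera, because only the shaded sides were picked up. I used the top-camera positions. The contact heights and the projection over the start button bore them out. Over the reset key the fingers were hidden, so only the gripper body could be checked.
- **Not measured:** the travel of the buttons was judged from the stall and the rise in force, as it cannot be read directly.

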